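Set the stirring speed without touching the heat ring

TASK

On the hotplate stirrer that carries the small white porcelain dish, turn only the inner pointer knob clockwise until its pointer lines up with the long raised mark on the panel, then let go. Do not drag the outer ring round with it, leave the dish standing where it is, and do not touch the other stirrer.

Things in the scene. Friction and masses are not known exactly. Their poses are not given: they have to be found in the camera images.
- speed_knob (a joint): Angle (rad) of the inner knob on the stirrer with the white porcelain dish. 0: pointer at the long raised mark on the panel, beyond the ring, towards the hotplate; grows clockwise seen from above. Starts between -1.3 and -0.6. Stays where it is left (friction about 0.04 N m, no spring, no clicks); stops at -2.4 and 2.4.
- speed_grip (a point): On the vertical axis of knob and ring, 102 mm above the worktop, turning with the knob: x to the pointer's nose, z up. The inner knob is an upright black bar, 14 mm thick (y), flat-sided from 21 mm behind the axis to 19 mm ahead, its nose at 26 mm; white line on top; free from 85 to 117 mm above the worktop. Below it a 42 mm disc (80 to 85 mm), then the ring.
- ring_mark (a point): White tick on the rim of the grey fluted outer ring (heat) round the foot of the inner knob, 32 mm from the axis; it turns with the ring. The ring is 68 mm across and its flat top is 80 mm above the worktop; it turns very easily if touched (about 0.02 N m) and must stay as it is, wherever it stands.
- evap_dish: Round white porcelain evaporating dish, 82 mm across and 31 mm tall, loose on the hotplate of the stirrer to be set; origin at the centre of its underside.
- other_stirrer: The twin stirrer with a tall clear glass dish (125 mm across, 81 mm tall). Both: fixed white box 240 x 130 mm, panel 66 mm above the worktop, dark round hotplate (116 mm across, top at 80 mm) centred 125 mm from the knob axis, same knob and ring. Origin on the worktop under its knob axis, x to its hotplate. Not to be touched.

How it is judged (in metres and radians):
At the end, for the whole second after the job is handed in: The inner knob's pointer is within 10 degrees of the long mark and at rest, the outer ring is within 10 degrees of where it stood (its tick has moved less than 5.6 mm), and the white dish is within 20 mm of where it stood (value of joint speed_knob between -0.175 and 0.175 rad and velocity of joint speed_knob between -0.05 and 0.05 rad/s and distance of ring_mark from where it was at the start of the episode below 0.0056 m and distance of evap_dish from where it was at the start of the episode below 0.02 m); the robot touches nothing.
It fails at once if the outer ring is turned by more than 10 degrees (distance of ring_mark from where it was at the start of the episode above 0.0056 m).
It fails at once if the white dish is pushed more than 20 mm (distance of evap_dish from where it was at the start of the episode above 0.02 m).
It fails at once if the robot touches the other stirrer (contact force between other_stirrer and the fingers above 1 N or contact force between other_stirrer and the arm above 1 N).
It also fails if it takes over 29 s, if anything falls off the work surface, if the arm or the gripper's body presses on something with over 40 N, if the wrist force passes 120 N, or if a joint passes its speed limit or range.

ROBOT

A 6-joint arm with a two-finger parallel gripper is mounted at the origin on a cart in front of the work surface, level with it; the furniture and walls round the work are solid. World frame = base frame: x ahead of the robot, y to its left, z up, the work surface at z = 0. Lengths are in mm, angles in degrees, forces in N, time in s.
With the tool pointing down it reaches from about 300 to 850 mm from the base axis. Payload 4.2 kg.
Tool frame: the origin (TCP) lies at the very end of the fingers, on their centre line; the grasp point (between the pads) lies 19 mm behind it; z points along the fingers, y is the direction in which the jaws open and shut (so a half turn about z gives the same grasp; the last joint's range is limited). The gripper opens to 91 mm and grips with 3 to 60 N. Pads are 32 mm wide; open, the fingers measure 118 mm over their backs; the gripper's body (76 mm by 178 mm) begins 60 mm behind the grasp point.
Start: joints at [-68.583, 18.312, 89.639, -0, 72.044, -1.146], TCP at [220.632, -531.003, 213.976] pointing down, gripper open.
Joint ranges: [-177.97, 177.97], [-48.28, 115.42], [12.27, 149.76], [-77.06, 257.06], [2.81, 150.46], [-146.56, 146.56]. Speed limits (degrees/s): [147.25, 147.25, 180, 180, 180, 180].

INTERFACE

Orientations are given as [roll, pitch, yaw] about the fixed x, y, z axes, in that order (R = Rz(yaw) Ry(pitch) Rx(roll)).
In Python, from workcell import env gives the robot as it stands. The module is installed in compiled form; this text tells all that it offers.
- The arm moves only by the tool arm_command, never from a script. Its argument "targets" is a list of rows, each a list of 5 numbers: the closure, from 0 (fully open) to 1 (shut), then the shift along the tool's x, y, z each as a share of 50 cm, from -1 to 1, then the turn about the tool's z as a share of pi/4 rad, from -1 to 1. A call has 1 to 8 rows; each row is the pose to reach, as a shift and turn from the pose measured when the call began, along the tool's axes at that moment; what a row does not reach only later rows make up. A row lasts 1/12 s, in which the tool goes at most 41.7 mm and 7.16 degrees, less where a joint would pass 70% of its speed; a pose out of reach is approached as far as the arm can. A call with a number of a shift or a turn outside -1 to 1 is refused whole. A call with a gripper value outside its range is refused whole. The fingers move at their own pace and stop on an object; "squeeze" is the grip in N (left out, the last holds). Time passes only in rows, so rows that repeat a pose let the fingers close. It gives the time, the measured TCP pose, the force and the opening at its end, in the units of the state.
- env.state(): the state, without advancing time (a new reading comes with each control period).
- env.grab_frame(name): name is "scene" or "top" or "wrist"; returns the picture (480x640x3 uint8, red, green, blue); there is no depth.
- env.camera_params(name): a dict with "camera_matrix" (3x3 intrinsics, pixels), "R" (3x3) and "t" (3): a world point X has camera coordinates R X + t; the wrist camera has in their place "hand_eye" (4x4, takes a point from camera to tool coordinates, whose origin is the TCP and whose axes are the flange's). Camera axes: x right, y down, z forward; pixel columns grow to the right and rows downward; lengths in mm; the calibration is good to about 2 mm. A picture is of the moment at which its call begins: read the wrist's pose just before it. camera_params takes no time and is no camera call.
- env.job_done(): hands the job in, once; it reports no verdict.
The state is a dict: "time_s": time; "qpos": joint angles; "qvel": joint speeds; "effort": joint torques, N m; "ee_pos": TCP position; "ee_rot": TCP orientation; "force": force on the tool from outside, world axes, zero at the start; "torque": the same for the moment, N m; "gripper_width": finger opening in mm.
Only numpy, scipy, OpenCV 4.12 (cv2) and the standard library are available. Lean on these libraries where they do the work, as an engineer would, in place of code of your own. Each camera call takes 0.05 s, during which the arm holds its last target.

## Working session

There is one attempt and no reset: what is moved stays moved. The work goes in short steps, Python scripts to look and compute and a tool call to move; the robot and the scene stay as the last step left them, time stands still between calls to the robot, and variables do not carry over. Pictures are saved under pics/ and viewed, and the job is handed in when it is done.

Besides the shell and the picture viewer there is one more tool, called after "Request:" by a JSON object that holds its "fn" and its "kwargs". arm_command: Moves the arm, as the interface text tells. Shift numbers are shares of 50 cm and turn numbers shares of pi/4 rad, none past 1 either way. Its arguments: {"type":"object","properties":{"targets":{"type":"array"},"squeeze":{"type":"number"}},"required":["targets"]}

```bash
mkdir -p pics; python3 - <<'E'
from workcell import env
import cv2,json
s=env.state();print(s)
for n in["scene","top","wrist"]:
    p=env.camera_params(n);print(n,{k:getattr(v,'tolist',lambda:v)() for k,v in p.items()})
    cv2.imwrite(f"pics/{n}0.png",cv2.cvtColor(env.grab_frame(n),cv2.COLOR_RGB2BGR))
print(env.state()["time_s"])
E
```

```text
{'time_s': 0.0, 'qpos': array([-6.85834911e+01,  1.83512114e+01,  8.97077632e+01, -1.75466342e-03,
        7.20441264e+01, -1.14768511e+00]), 'qvel': array([ 0.0330258 , -0.012777  , -0.04270462, -0.02401392, -0.05753625,
        0.01257618]), 'effort': array([-3.70219414e-04, -4.12461877e+01, -2.31972367e+01,  7.26618455e-02,
        4.57818643e-02, -1.73503581e-04]), 'ee_pos': array([ 220.42324425, -530.50957627,  213.11540352]), 'ee_rot': array([-1.79896886e+02, -3.97175009e-04,  2.25647361e+01]), 'force': array([-0.43137414,  0.29727304, -0.47357416]), 'torque': array([ 0.04907045, -0.05636985, -0.01166848]), 'gripper_width': 91.06464374031168}
scene {'camera_matrix': [[545.5629264031211, 0.0, 328.3558652517482], [0.0, 545.5629264031211, 239.55246739096216], [0.0, 0.0, 1.0]], 'R': [[-0.6721151762587169, -0.7401573413674342, -0.020695406799712556], [-0.46682530670477335, 0.4452744293877123, -0.7640712110487095], [0.5747480516388969, -0.5038827170615587, -0.6447998794850638]], 't': [365.21606576474744, 311.0345714535112, 623.7093067467447]}
top {'camera_matrix': [[499.6601657129496, 0.0, 316.88471340307785], [0.0, 499.6601657129496, 240.41232384551782], [0.0, 0.0, 1.0]], 'R': [[-0.02360850034099698, -0.9996741915183154, 0.009703067754671602], [-0.9885708951431765, 0.021898523103880345, -0.14915776869371422], [0.14889668897416045, -0.013113561608938526, -0.9887658016509577]], 't': [10.671350186894097, 529.7975881451617, 926.6681809526007]}
wrist {'camera_matrix': [[354.78520194784505, 0.0, 318.480144173588], [0.0, 354.78520194784505, 237.0202589175166], [0.0, 0.0, 1.0]], 'hand_eye': [[-6.420712191789888e-05, -0.9679791740017701, -0.2510305052703633, 70.2403512214993], [0.9999999752835946, -0.00011558602422210298, 0.00018992808810357404, -0.6150367061955597], [-0.00021286205190492377, -0.25103048687105595, 0.9679791574982514, -171.5978173729625], [0.0, 0.0, 0.0, 1.0]]}
0.15
```

View pics/scene0.png

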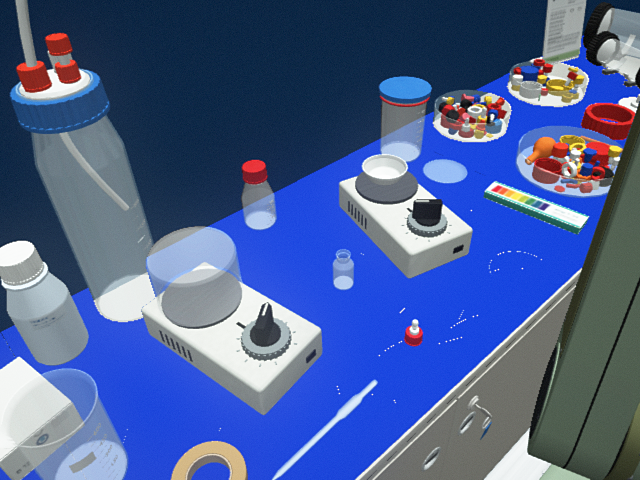

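View pics/top0.png

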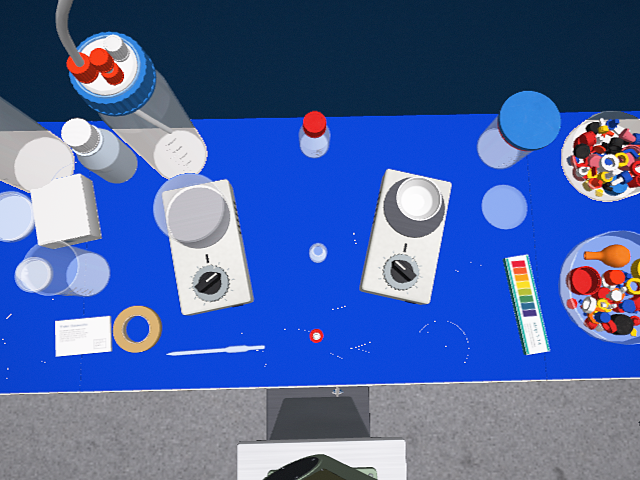

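View pics/wrist0.png

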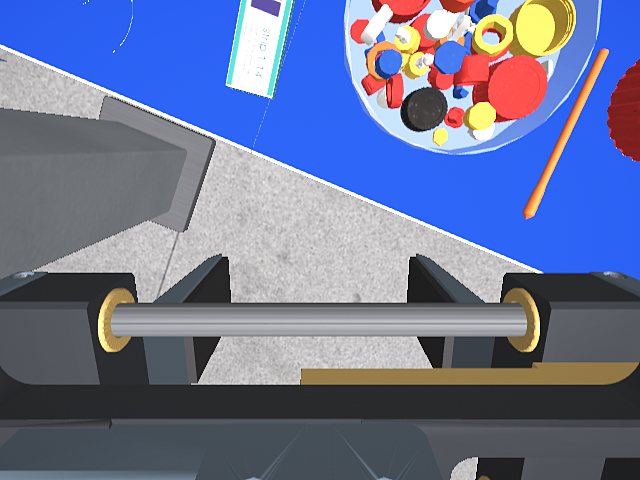

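The scene and top views show the target stirrer on the right: dish at about (418,198) and knob at about (401,270) in top, knob at about (428,212) in scene. I'll zoom in on these.

```bash
python3 - <<'E'
import cv2,numpy as np
a=cv2.imread("pics/top0.png")[230:310,355:455]; b=cv2.imread("pics/scene0.png")[180:250,380:480]
a=cv2.resize(a,(800,640),interpolation=cv2.INTER_CUBIC)[:600];b=cv2.resize(b,(800,560),interpolation=cv2.INTER_CUBIC)
cv2.imwrite("pics/topz.png",a);cv2.imwrite("pics/scenez.png",b)
E
```

```text
(no output)
```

View pics/topz.png

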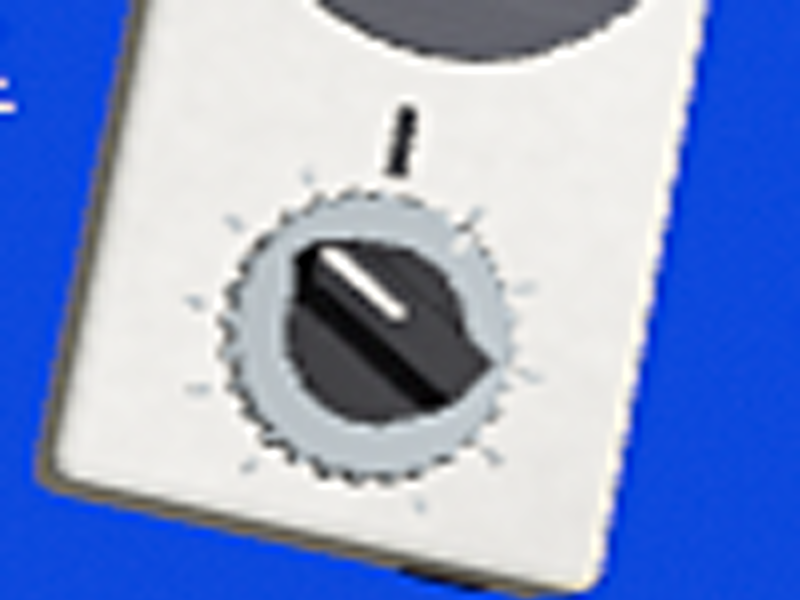

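View pics/scenez.png

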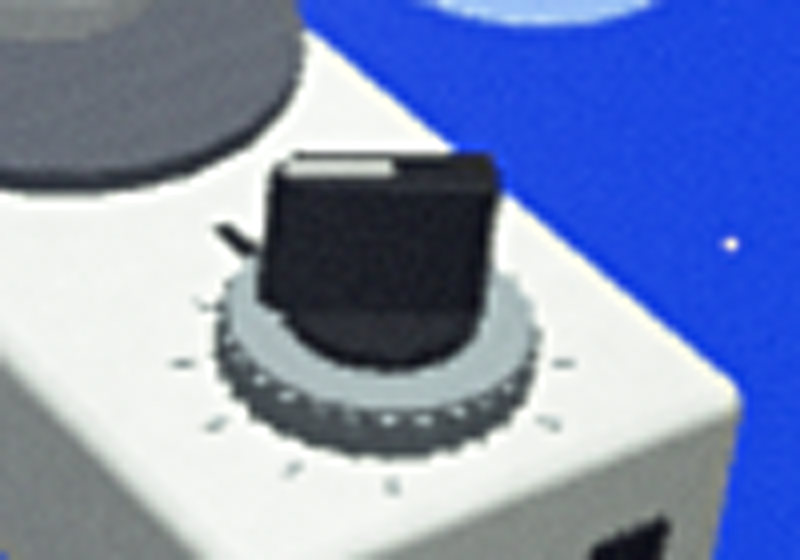

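Top crop: pointer line from (396,261.5) to (405,269), long mark from (404.6,251.5) to (405.6,243.5), ring centre about (401,272). In scene the white line runs from (416,201) to (429,201). Next: measure these from both views.

```bash
cat > h.py <<'E'
import numpy as np,cv2
from workcell import env
P={n:env.camera_params(n) for n in("top","scene")}
def ray(n,uv):
    p=P[n];R=np.array(p["R"]);t=np.array(p["t"])
    d=R.T@np.linalg.inv(p["camera_matrix"])@np.array([uv[0],uv[1],1.]);return -R.T@t,d/np.linalg.norm(d)
def plane(n,uv,z):
    o,d=ray(n,uv);return o+d*(z-o[2])/d[2]
def tri(a,b):
    (o1,d1),(o2,d2)=ray("top",a),ray("scene",b)
    s=np.linalg.lstsq(np.c_[d1,-d2],o2-o1,rcond=None)[0]
    p,q=o1+d1*s[0],o2+d2*s[1];return (p+q)/2,np.linalg.norm(p-q)
E
python3 - <<'E'
from h import *
np.set_printoptions(precision=1,suppress=True)
T=lambda x,y:(x/8+355-.44,y/8+230-.44)
S=lambda x,y:(x/8+380-.44,y/8+180-.44)
nose=tri(T(325,250),S(285,166)); tail=tri(T(400,313),S(393,168)); print("line",nose,tail)
print("mark",tri(T(406,108),S(220,230)))
for z in(117,): print(plane("top",T(325,250),z),plane("top",T(400,313),z),plane("scene",S(285,166),z),plane("scene",S(393,168),z))
m1=plane("top",T(406,108),66);m0=plane("top",T(397,174),66);print("mark",m0,m1,np.degrees(np.arctan2(*(m1-m0)[1::-1])))
# dish, ring, plate masks in top
img=cv2.imread("pics/top0.png");hsv=cv2.cvtColor(img,cv2.COLOR_BGR2HSV)
# ring: grey-blue, V 150-215 near knob
m=cv2.inRange(hsv,(90,12,120),(120,70,225)); 
mm=np.zeros_like(m);mm[250:293,380:423]=m[250:293,380:423]
pts=cv2.findNonZero(mm);hull=cv2.convexHull(pts);e=cv2.fitEllipse(hull);print("ring ell",e, plane("top",e[0],80))
# box: white
m=cv2.inRange(hsv,(0,0,190),(180,40,255));mm=np.zeros_like(m);mm[165:310,355:455]=m[165:310,355:455]
c=max(cv2.findContours(mm,0,1)[0],key=cv2.contourArea);r=cv2.minAreaRect(c);b=cv2.boxPoints(r);print("box",b);
for q in b:print(plane("top",q,66))
# hotplate dark
m=cv2.inRange(hsv,(0,0,50),(180,90,130));mm=np.zeros_like(m);mm[165:243,375:455]=m[165:243,375:455]
c=max(cv2.findContours(mm,0,1)[0],key=cv2.contourArea);e=cv2.fitEllipse(cv2.convexHull(c));print("plate",e,plane("top",e[0],80))
E
```

```text
line (array([ 479. , -137.5,  118.2]), np.float64(1.1793929338988327)) (array([ 464.5, -153.8,  117.1]), np.float64(0.488045299231716))
mark (array([ 517.8, -167.1,   65.5]), np.float64(1.2090712319112418))
[ 478.7 -138.1  117. ] [ 464.4 -154.   117. ] [ 480.5 -138.4  117. ] [ 464.8 -153.8  117. ]
mark [ 501.6 -164.5   66. ] [ 517.2 -167.4   66. ] -10.53220970573999
ring ell ((398.8221130371094, 270.0587463378906), (38.30648422241211, 40.155513763427734), 104.56859588623047) [ 465.4 -150.3   80. ]
box [[361.2 289.5]
 [386.4 168.2]
 [454.  182.3]
 [428.8 303.6]]
[432.  -81.2  66. ]
[ 663.5 -138.3   66. ]
[ 633. -267.   66.]
[ 403.2 -205.3   66. ]
plate ((413.64208984375, 207.05291748046875), (59.55323028564453, 60.95708084106445), 117.8365249633789) [ 583.  -183.8   80. ]
```

Triangulated heights are about 117–118 mm for the bar top and 65.5 mm for the panel, which agree with the text. The axis is at about (462,-155), the bar yaw about 47° and the mark direction about -14°. I'll move above it and look with the wrist camera.

Request:
{"fn": "arm_command", "kwargs": {"targets": [[0,0.73,-0.51,0,-0.56],[0,0.73,-0.51,0,-0.56],[0,0.73,-0.51,0,-0.56],[0,0.73,-0.51,0,-0.56],[0,0.73,-0.51,0,-0.56],[0,0.73,-0.51,0,-0.56],[0,0.73,-0.51,0,-0.56],[0,0.73,-0.51,0,-0.56]]}}

```text
time_s: 0.82
ee_pos: [400.0, -247.8, 213.7]
ee_rot: [-179.9, -0.0, 47.7]
force: [-0.0, -0.3, 0.1]
gripper_width: 91.1
```

Request:
{"fn": "arm_command", "kwargs": {"targets": [[0,0.22,-0.033,0,0],[0,0.22,-0.033,0,0],[0,0.22,-0.033,0,0],[0,0.22,-0.033,0,0],[0,0.22,-0.033,0,0],[0,0.22,-0.033,0,0]]}}

```text
time_s: 1.32
ee_pos: [461.3, -155.5, 213.5]
ee_rot: [-179.9, 0.0, 47.8]
force: [0.2, -0.0, 0.7]
gripper_width: 91.2
```

```bash
python3 - <<'E'
from h import *
import pickle
s=env.state();im=env.grab_frame("wrist");print(s["ee_pos"],s["ee_rot"],s["qvel"].round(2))
pickle.dump((s,im),open("w1.pkl","wb"))
cv2.imwrite("pics/w1.png",cv2.cvtColor(im,cv2.COLOR_RGB2BGR))
E
```

```text
[ 461.32575253 -155.50957203  213.52573908] [-1.79901038e+02  1.75476183e-02  4.77725121e+01] [-1.53 -0.28  0.16  0.03 -0.07  0.04]
```

View pics/w1.png

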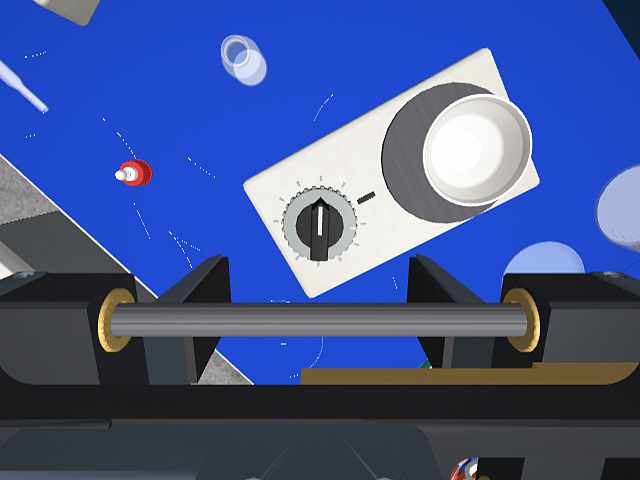

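The wrist view shows the bar upright in the image (nose about (320,199), tail about (319,261)), so the tool yaw already matches it. The ring is centred at about (320,222) and the mark lies at (359,202)–(374,193). I'll measure these precisely.

```bash
cat >> h.py <<'E'
from scipy.spatial.transform import Rotation as Ro
W=env.camera_params("wrist");HE=np.array(W["hand_eye"])
def wplane(s,uv,z):
    R=Ro.from_euler("xyz",s["ee_rot"],degrees=True).as_matrix()
    d=R@HE[:3,:3]@np.linalg.inv(W["camera_matrix"])@np.array([uv[0],uv[1],1.]);o=R@HE[:3,3]+s["ee_pos"]
    return o+d*(z-o[2])/d[2]
E
python3 - <<'E'
from h import *
import pickle
np.set_printoptions(precision=1,suppress=True)
s,im=pickle.load(open("w1.pkl","rb"))
z=cv2.resize(im[165:285,250:410],(800,600),interpolation=cv2.INTER_CUBIC);cv2.imwrite("pics/w1z.png",cv2.cvtColor(z,cv2.COLOR_RGB2BGR))
hsv=cv2.cvtColor(im,cv2.COLOR_RGB2HSV)
def sub(m,x0,x1,y0,y1):
    o=np.zeros_like(m);o[y0:y1,x0:x1]=m[y0:y1,x0:x1];return o
big=lambda m:max(cv2.findContours(m,0,1)[0],key=cv2.contourArea)
# hotplate
c=big(sub(cv2.inRange(hsv,(0,0,40),(180,90,135)),375,545,70,235));c=c[c[:,0,0]<440] ;e=cv2.fitEllipse(c);print("plate",e,wplane(s,e[0],80))
pl=wplane(s,e[0],80)
# non-white in panel = ring+knob
c=big(sub(cv2.inRange(hsv,(0,0,0),(180,255,212)),279,357,184,263));e=cv2.fitEllipse(cv2.convexHull(c));print("ring",e,wplane(s,e[0],80))
# white line
c=big(sub(cv2.inRange(hsv,(0,0,150),(180,60,255)),314,327,200,240));v=cv2.fitLine(c,2,0,.01,.01).ravel();print("line",cv2.boundingRect(c),v)
a=wplane(s,v[2:]-v[:2]*15,117);b=wplane(s,v[2:]+v[:2]*15,117);d=b-a;print(a,b,np.degrees(np.arctan2(d[1],d[0])))
# mark
c=big(sub(cv2.inRange(hsv,(0,0,0),(180,255,110)),356,378,186,210));v=cv2.fitLine(c,2,0,.01,.01).ravel()
a=wplane(s,v[2:]-v[:2]*8,66);b=wplane(s,v[2:]+v[:2]*8,66);d=b-a;print("mark",(a+b)/2,np.degrees(np.arctan2(d[1],d[0])))
print("mark->plate",np.degrees(np.arctan2(*(pl-(a+b)/2)[1::-1])))
E
```

```text
plate ((410.2105407714844, 156.4936981201172), (54.351402282714844, 143.25465393066406), 1.2482258081436157) [ 558.7 -161.4   80. ]
ring ((318.9803466796875, 224.9382781982422), (76.38731384277344, 80.40092468261719), 5.800777435302734) [ 462.6 -153.5   80. ]
line (318, 207, 5, 29) [  0.   -1.  319.7 220.5]
[ 462.6 -153.8  117. ] [ 479.  -136.8  117. ] 46.00760705209061
mark [ 508.9 -165.4   66. ] -13.954751637545927
mark->plate 4.566149549018605
```

View pics/w1z.png

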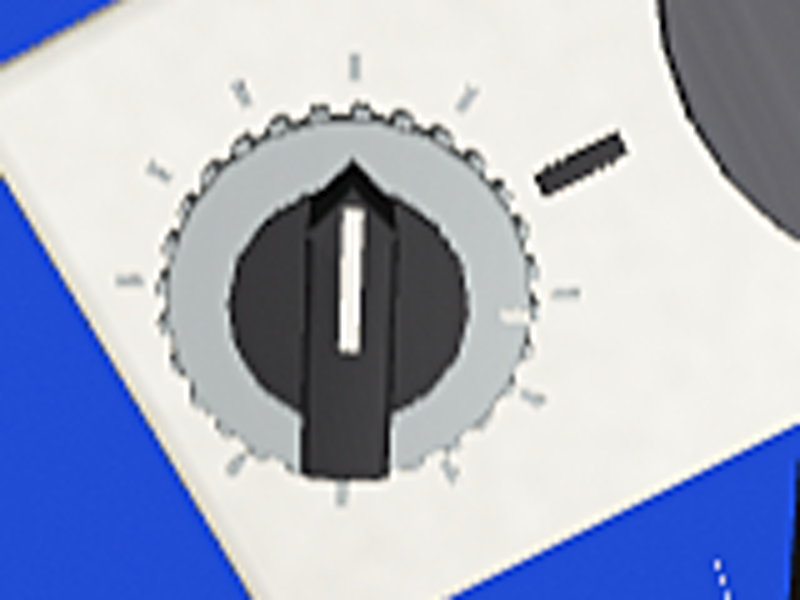

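The axis is at about (462.8,-154), bar yaw about 46°, mark direction -14°. The ring tick is at wrist pixel (353,228). The plate ellipse fit was spoiled by my clipping, so I'm not using it. I'll descend with the jaws half closed and stop about 7 mm above the disc.

Request:
{"fn": "arm_command", "kwargs": {"targets": [[0.5,0.004,0,0,0.04],[0.5,0.004,0,0.06,0.04],[0.5,0.004,0,0.12,0.04],[0.5,0.004,0,0.18,0.04],[0.5,0.004,0,0.22,0.04],[0.5,0.004,0,0.242,0.04],[0.5,0.004,0,0.242,0.04],[0.5,0.004,0,0.242,0.04]], "squeeze": 8}}

```text
time_s: 2.03
ee_pos: [461.7, -155.4, 92.4]
ee_rot: [-179.9, 0.0, 45.8]
force: [0.2, -0.5, 0.6]
gripper_width: 46.2
```

```bash
python3 - <<'E'
from h import *
s=env.state();print(s["ee_pos"],s["ee_rot"],s["force"],s["gripper_width"])
a=env.grab_frame("scene");b=env.grab_frame("wrist")
a=cv2.resize(a[150:260,370:500],(400,338),interpolation=cv2.INTER_CUBIC);b=cv2.resize(b[100:400,200:440],(400,500))
o=np.zeros((500,800,3),np.uint8);o[:338,:400]=a;o[:,400:]=b
cv2.imwrite("pics/c2.png",o[:,:,::-1])
E
```

```text
[ 461.67814283 -155.39860366   92.44407124] [-1.79855051e+02  4.08142739e-02  4.57835434e+01] [ 0.21502605 -0.51040945  0.62134263] 46.21283527647923
```

View pics/c2.png

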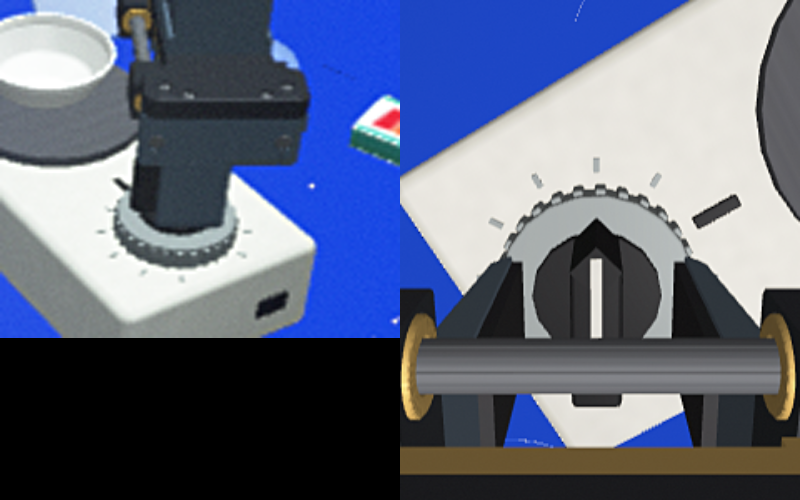

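The jaws straddle the bar, nearly symmetric (fingers at columns 521 and 677, bar at 572–622 in the collage), and they clear the ring. Closing gently.

Request:
{"fn": "arm_command", "kwargs": {"targets": [[0.7,0.003,0,0,0],[0.8,0.003,0,0,0],[0.9,0.003,0,0,0],[1,0.003,0,0,0],[1,0.003,0,0,0],[1,0.003,0,0,0],[1,0.003,0,0,0],[1,0.003,0,0,0]], "squeeze": 8}}

```text
time_s: 2.8
ee_pos: [463.5, -153.8, 93.8]
ee_rot: [-180.0, -0.0, 45.8]
force: [-2.7, 3.3, 4.3]
gripper_width: 14.1
```

Gripped (14.1 mm). Turning clockwise 30°, then checking.

Request:
{"fn": "arm_command", "kwargs": {"targets": [[1,0,0,0,0.08],[1,0,0,0,0.18],[1,0,0,0,0.28],[1,0,0,0,0.38],[1,0,0,0,0.48],[1,0,0,0,0.58],[1,0,0,0,0.66],[1,0,0,0,0.66]]}}

```text
time_s: 3.47
ee_pos: [463.6, -154.0, 93.9]
ee_rot: [-180.0, -0.0, 16.1]
force: [-0.3, 0.4, 1.8]
gripper_width: 14.1
```

```bash
python3 - <<'E'
from h import *
s=env.state();print(s["ee_pos"],s["ee_rot"],s["force"],s["torque"],s["gripper_width"])
b=env.grab_frame("wrist")
cv2.imwrite("pics/w3.png",b[:,:,::-1])
E
```

```text
[ 463.63820516 -153.9542259    93.86080986] [-1.79965477e+02 -1.87425557e-02  1.60692579e+01] [-0.29230372  0.37969052  1.82008324] [ 0.0951891   0.20787422 -0.06849986] 14.149831214020937
```

View pics/w3.png

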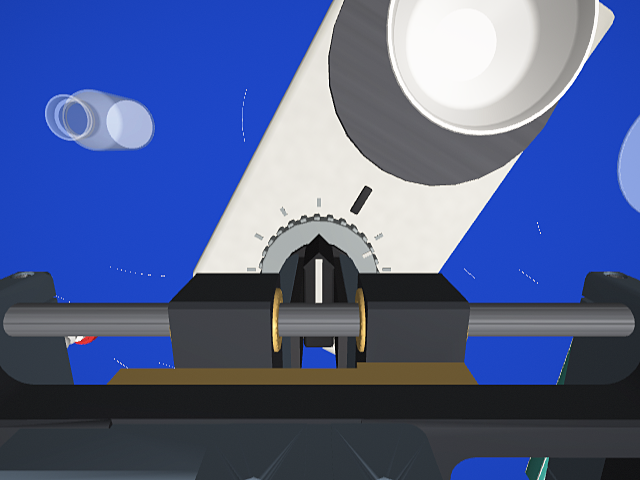

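The knob follows. The ring tick (369,254) is still just past the first short panel mark (377,237), as before. Turning the remaining 30°.

Request:
{"fn": "arm_command", "kwargs": {"targets": [[1,0,0,0,0.08],[1,0,0,0,0.18],[1,0,0,0,0.28],[1,0,0,0,0.38],[1,0,0,0,0.48],[1,0,0,0,0.58],[1,0,0,0,0.67],[1,0,0,0,0.67]]}}

```text
time_s: 4.18
ee_pos: [463.6, -154.2, 93.9]
ee_rot: [-180.0, -0.0, -13.9]
force: [-1.6, 0.3, 1.1]
gripper_width: 14.1
```

```bash
python3 - <<'E'
from h import *
s=env.state();print(s["ee_pos"],s["ee_rot"],s["force"],s["torque"],s["gripper_width"])
b=env.grab_frame("wrist")
cv2.imwrite("pics/w4.png",b[:,:,::-1])
E
```

```text
[ 463.64595864 -154.23098972   93.87798114] [-1.79988828e+02 -8.74454652e-03 -1.39192658e+01] [-1.60624147  0.28585484  1.10039365] [-0.06047119  0.27161012 -0.02740544] 14.12890547823118
```

View pics/w4.png

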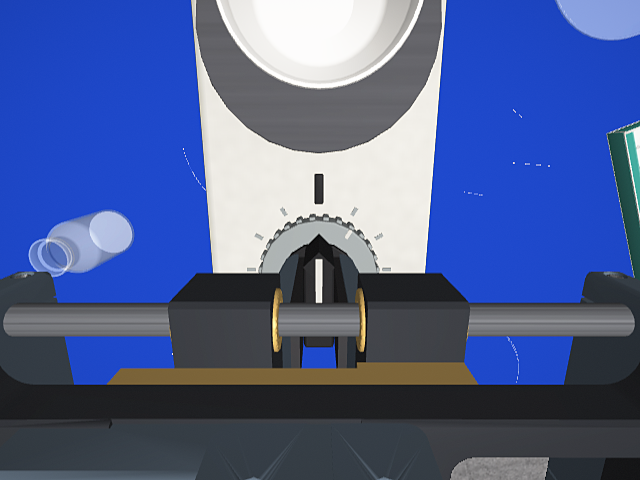

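The pointer nose (319,236) and the long mark (319,175–203) are in line, and the ring tick (348,236) is still just past the short mark at (352,212). Opening part way, then rising straight up.

Request:
{"fn": "arm_command", "kwargs": {"targets": [[0.85,0,0,0,0],[0.7,0,0,0,0],[0.55,0,0,0,0],[0.5,0,0,0,0],[0.5,0,0,0,0],[0.5,0,0,0,0]]}}

```text
time_s: 4.73
ee_pos: [463.7, -154.2, 93.8]
ee_rot: [-180.0, -0.0, -13.8]
force: [-0.1, -0.4, 0.4]
gripper_width: 44.3
```

Request:
{"fn": "arm_command", "kwargs": {"targets": [[0.5,0,0,-0.03,0],[0.5,0,0,-0.09,0],[0.5,0,0,-0.16,0],[0.5,0,0,-0.22,0],[0.5,0,0,-0.24,0],[0.5,0,0,-0.24,0],[0.5,0,0,-0.24,0]]}}

```text
time_s: 5.32
ee_pos: [463.3, -154.1, 213.3]
ee_rot: [-180.0, 0.0, -13.8]
force: [-0.2, 0.0, -0.6]
gripper_width: 45.2
```

```bash
python3 - <<'E'
from h import *
import pickle
np.set_printoptions(precision=1,suppress=True)
s=env.state();print(s["ee_pos"],s["ee_rot"],s["force"],s["gripper_width"])
im=env.grab_frame("wrist");pickle.dump((s,im),open("w5.pkl","wb"))
cv2.imwrite("pics/w5.png",im[:,:,::-1])
z=cv2.resize(im[165:285,240:400],(800,600),interpolation=cv2.INTER_CUBIC);cv2.imwrite("pics/w5z.png",z[:,:,::-1])
E
```

```text
[ 463.3 -154.1  213.3] [-180.     0.   -13.8] [-0.2  0.  -0.6] 45.23027426038726
```

View pics/w5.png

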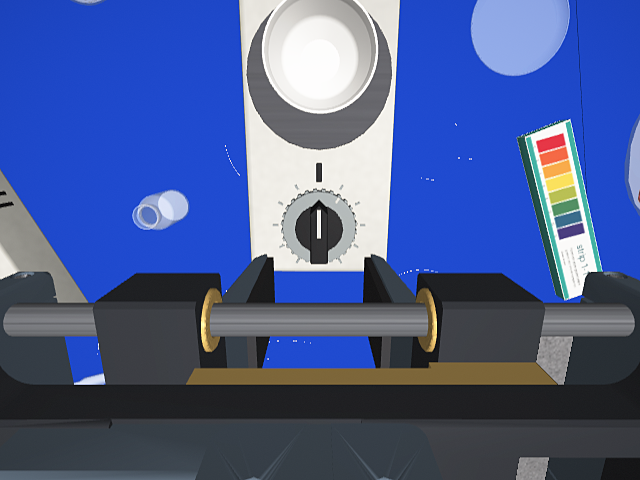

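View pics/w5z.png

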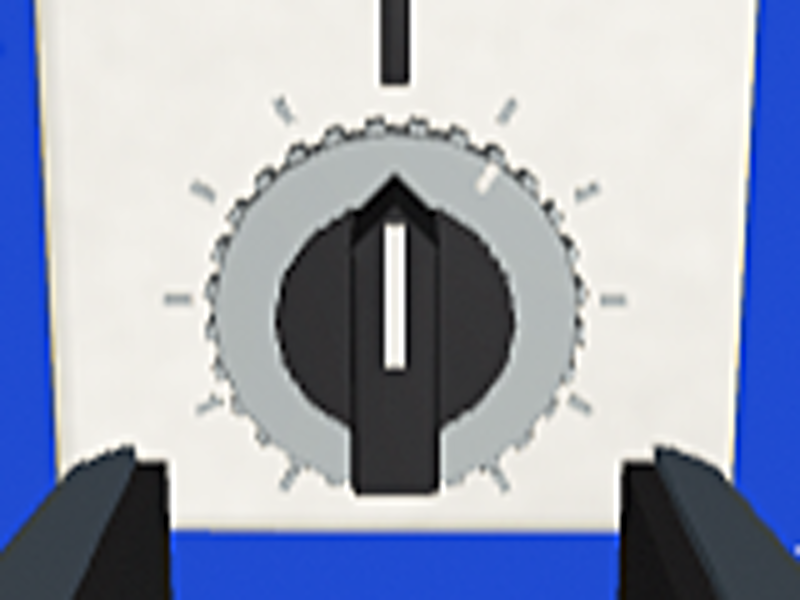

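The pointer now lines up with the long mark. I'll compare the ring tick and dish positions before and after.

```bash
python3 - <<'E'
from h import *
import pickle
np.set_printoptions(precision=1,suppress=True)
s1,_=pickle.load(open("w1.pkl","rb"));s5,im5=pickle.load(open("w5.pkl","rb"))
_,im1=pickle.load(open("w1.pkl","rb"))
def tick(s,im,uv):
    x,y=map(round,uv);g=cv2.cvtColor(im,cv2.COLOR_RGB2GRAY)[y-3:y+4,x-4:x+5].astype(float);w=np.clip(g-205,0,None)
    Y,X=np.mgrid[y-3:y+4,x-4:x+5];return wplane(s,((w*X).sum()/w.sum(),(w*Y).sum()/w.sum()),80)
for s,uv,o in((s1,(515,317),(250,165)),(s5,(488,178),(240,165))):
    p=(uv[0]/5+o[0]-.4,uv[1]/5+o[1]-.4);print("tick",wplane(s,p,80))
print("refined",tick(s1,im1,(353,228)),tick(s5,im5,(337,200)))
im=env.grab_frame("top");old=cv2.imread("pics/top0.png")[:,:,::-1]
for f in(old,im):
    h=cv2.cvtColor(np.ascontiguousarray(f),cv2.COLOR_RGB2HSV);m=cv2.inRange(h,(0,0,185),(180,40,255));o=np.zeros_like(m);o[178:222,394:441]=m[178:222,394:441]
    c=max(cv2.findContours(o,0,1)[0],key=cv2.contourArea);e=cv2.fitEllipse(cv2.convexHull(c));print("dish",e[0],e[1],plane("top",e[0],111))
cv2.imwrite("pics/top5.png",im[:,:,::-1])
E
```

```text
tick [ 482.6 -176.1   80. ]
tick [ 482.6 -175.2   80. ]
refined [ 483.2 -177.4   80. ] [ 482.8 -175.2   80. ]
dish (420.01995849609375, 196.9200897216797) (44.811363220214844, 48.6886100769043) [ 594.9 -189.8  111. ]
dish (413.85418701171875, 196.61312866210938) (34.96564865112305, 41.27738952636719) [ 595.7 -178.6  111. ]
```

View pics/top5.png

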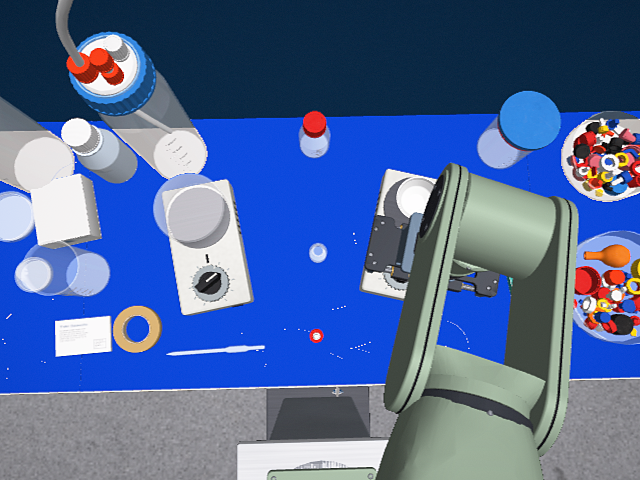

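In the top view the arm covers part of the dish, so that comparison is invalid. I'll check the dish from the two wrist pictures instead.

```bash
python3 - <<'E'
from h import *
import pickle
np.set_printoptions(precision=1,suppress=True)
# rim extremes read from pictures: w1 rim spans cols 423-532, rows 94-206; w5 cols 262-378, bottom row 114
for f,pts in(("w1.pkl",[(423,150),(532,150)]),("w5.pkl",[(262,55),(378,55)])):
    s,im=pickle.load(open(f,"rb"));h=cv2.cvtColor(im,cv2.COLOR_RGB2HSV)
    a=[wplane(s,p,111) for p in pts];print(f,(a[0]+a[1])/2,np.linalg.norm(a[0]-a[1]))
a=cv2.imread("pics/scene0.png");b=env.grab_frame("scene")[:,:,::-1]
x=np.abs(a[150:190,340:425].astype(int)-b[150:190,340:425]).max();print("scene dish maxdiff",x)
print(env.state()["force"])
E
```

```text
w1.pkl [ 593.9 -186.3  111. ] 81.7034899718588
w5.pkl [ 590.6 -186.1  111. ] 81.64163615161898
scene dish maxdiff 188
[-0.4  0.4  0.4]
```

```bash
python3 -c "
from workcell import env
print(env.state()['time_s'],env.job_done())"
```

```text
the job is handed in; nothing more can be done
5.4667 None
```

I gripped the inner knob on the stirrer with the white dish and turned it about 60° clockwise. I then let go, lifted straight up about 120 mm and handed the job in at 5.5 s.

**Last checks**
- **Pointer:** in the final wrist picture the pointer lines up with the long mark, to within a degree or two by eye.
- **Ring:** the tick measured 0.9 mm from its starting position by hand reading and about 2.2 mm by an automatic centroid. Both are under the 5.6 mm limit, and most of the difference is probably measurement error.
- **Dish:** the two wrist views put it within about 3 mm of where it stood, using approximate rim readings, and the gripper kept clear of it.
- **Contact:** the force reading was close to zero after release, and the arm never went near the other stirrer.

**Checks that failed or disagreed**
- The top-camera check of the dish showed an 11 mm shift, but the arm was covering part of the dish, so I discarded it.
- The before/after difference of the scene pictures around the dish was large (188 grey levels). The arm was probably in the crop, but I didn't view the second picture, so it tells us nothing either way.
- An early hotplate fit was spoiled by clipping and was not used.

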